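# Uncap the balloon pump's nozzle, thread hand unknown

## Task

Before the party balloons can be blown up, the round cap must come off the nozzle on top of the balloon pump: nobody remembers which way it loosens, so try turning it one way and, if it comes up against a stop, turn it the other way until it is free. Lift the cap straight up until it is at least 5 cm clear of the nozzle, and finish while still holding it there above the nozzle, level and still in the gripper. Leave the other things on the counter where they are.

Things in the scene. Friction and masses are not known exactly. Their poses are not given: they have to be found in the camera images.
- pump: electric balloon pump that stands fast on the counter: a white rounded box, 150 (x) by 220 (y) by 110 mm high, air slots in its front (-x) face. Origin: centre of its underside, z up. On its flat top: at x 0, y +50 mm the capped steel nozzle with a 72 mm foot disc, 6 mm high; at x +25, y -60 mm a flat grey disc, 34 mm wide, 8 mm high, which is not the cap.
- nozzle (a point): top end of the steel nozzle, on its upright axis, 146 mm above the counter, under the cap's ceiling (28 mm above the cap's rim). The side on which the stop lies cannot be seen. Towards the stop the cap turns only 10 to 30 degrees; pushed on, the fingers slip
- cap: the cap: grey ribbed upright plastic cylinder, 50 mm across, 54 mm high, about 60 g. Origin: centre of its lower rim, z up; seated, the rim is 118 mm above the counter and the cap's top 172 mm. Upper 26 mm solid, below a hollow skirt round the nozzle with two lugs inside, on the cap's x axis, that sit under ledges of the nozzle: seated, it lifts only 1.5 mm
- spool: bystander: empty cardboard ribbon spool, 60 mm across, 46 mm high, origin under its centre
- cone: bystander: spare white tapered nozzle standing on its 44 mm foot, 50 mm high, origin under its centre
- mug: bystander: white mug, 80 mm across, 90 mm high, origin under its centre
- jar: bystander: glass jar with a steel lid, 60 mm across, 85 mm high, origin under its centre
- bowl: bystander: white bowl, 130 mm across, 55 mm high, origin under its centre
- star: bystander: flat brass star, 72 mm across, 6 mm thick
- cap_top (a point): centre of the cap's top face, 54 mm above its rim. The loosening direction may be clockwise or anticlockwise: that way the cap turns easily (well under 0.5 Nm; the stop is hard), without rising, and lifts straight off once turned 65 to 115 degrees from its start (aim at 80). It can be turned to and fro within one grasp
Things that resemble listed ones, but are neither listed nor needed, are in the scene too. Leave any blue or red look-alike of the cap alone.

How it is judged:
On the way, in this order (a step that is already met when the one before it is completed fails the run):
1. the cap is turned free of its ledges (more than 50 degrees from its seated position) (angle between the x axis of cap and the x axis of pump, either way round above 0.87 rad), for 0.05 s.
2. the cap is lifted clear of the nozzle (z of cap in the frame of nozzle above 0.03 m), for 0.1 s.
At the end, for the whole second after the job is handed in: The fingers hold the cap (over 1 N), its lower rim at least 40 mm above the nozzle's top and within 80 mm sideways of its axis, level within 17 degrees, still (under 30 mm/s), not touching the pump (z of cap in the frame of nozzle above 0.04 m and angle between cap's own z axis and vertical below 0.3 rad and linear speed of cap below 0.03 m/s and contact force between the fingers and cap above 1 N and contact force between cap and pump below 0.2 N and horizontal distance between cap and nozzle below 0.08 m); the arm keeps its last pose, push and grip.
It fails at once if another thing on the counter is moved by more than 30 mm (distance of any of spool, cone, mug, jar, bowl, star from where it was at the start of the episode above 0.03 m).
It also fails if it takes over 38 s, if anything falls off the work surface, if the arm or the gripper's body presses on something with over 40 N, if the wrist force passes 120 N, or if a joint passes its speed limit or range.

## Robot

A 6-joint arm with a two-finger parallel gripper is mounted at the origin on the work surface. World frame = base frame: x ahead of the robot, y to its left, z up, the work surface at z = 0. Lengths are in m, angles in rad, forces in N, time in s.
With the tool pointing down it reaches from about 0.375 to 0.975 m from the base axis. Payload 3.8 kg.
Tool frame: the origin (TCP) lies midway between the tips of the shut fingers; the grasp point (between the pads) lies 19 mm behind it (bot.grip_point_offset is the z of the grasp point in the tool frame, in m); z points along the fingers, y is the line along which they close (so a half turn about z gives the same grasp; the last joint's range is limited). The gripper opens to 85 mm and grips with 20 to 120 N. Pads are 22 mm wide; open, the fingers measure 114 mm over their backs; the gripper's body (76 mm by 85 mm) begins 54 mm behind the grasp point. The pads swing forward as they close: fully open they stand 13 mm farther back than shut.
Start: joints at [1.154, 0.264, 1.604, -0, 1.274, -0.037], TCP at [0.25, 0.627, 0.231] pointing down, gripper open.
Joint ranges: [-2.63, 2.63], [-0.94, 2.18], [0.31, 2.57], [-1.31, 4.45], [0, 2.66], [-2.55, 2.55]. Speed limits (rad/s): [2.57, 2.57, 3.14, 3.14, 3.14, 3.14].

## Interface

Orientations are given as a rotation vector (axis times angle).
In Python, from workcell import sensors, optics, order, bot gives the robot as it stands.
- The arm moves only by the tool play_rows, never from a script. Its argument "commands" is a list of rows, each a list of 6 numbers: the shift along the tool's x, y, z in cm, then the turn, a rotation vector about the tool's x, y, z in rad. In form: [[dx, dy, dz, wx, wy, wz], ...]. A call has 1 to 5 rows; each row shifts and turns the commanded pose from where the row before left it, along the tool's axes as they then stand; what a row does not reach is not made up. A row lasts 1/12 s, in which the tool goes at most 41.7 mm and 7.16 degrees, less where a joint would pass 70% of its speed; a pose out of reach is approached as far as the arm can. A call with a gripper value outside its range is refused whole. "grip" is the closure, from 0 (fully open) to 1 (shut), set as the call begins (left out, the last holds). The fingers move at their own pace and stop on an object; "force" is the grip in N (left out, the last holds). Time passes only in rows, so rows that do not move let the fingers close. It gives the time, the measured TCP pose, the force, the opening and the grip force at its end, in the units of the state.
- sensors.read_state(): the state, without advancing time (a new reading comes with each control period).
- optics.read_camera(name): name is "side" or "top"; returns the picture (420x560x3 uint8, red, green, blue); there is no depth.
- optics.camera_info(name): a dict with "mtx" (3x3 intrinsics, pixels), "R" (3x3) and "t" (3): a world point X has camera coordinates R X + t. Camera axes: x right, y down, z forward; pixel columns grow to the right and rows downward; lengths in m; the calibration is good to about 2 mm. A picture is of the moment at which its call begins. camera_info takes no time and is no camera call.
- order.finish_job(): hands the job in; it is judged then, once.
The state is a dict: "time": time; "q": joint angles; "joint_vel": joint speeds; "joint_torque": joint torques, N m; "tool_pos": TCP position; "tcp_rot": TCP orientation; "wrist_force": force on the tool from outside, world axes, zero at the start; "torque": the same for the moment, N m; "width": opening from 0.0 (shut) to 1.0 (fully open); "grip_force": force on a finger pad.
Only numpy, scipy, OpenCV 4.12 (cv2) and the standard library are available. Lean on these libraries where they do the work, as an engineer would, in place of code of your own. Each camera call takes 0.05 s, during which the arm holds its last target. There are 200 camera calls.

## Working session

There is one attempt and no reset: what is moved stays moved. The work goes in short steps, Python scripts to look and compute and a tool call to move; the robot and the scene stay as the last step left them, time stands still between calls to the robot, and variables do not carry over. Pictures are saved under pics/ and viewed, at most 10 in all, crops included, and the job is handed in when it is done.

Besides the shell and the picture viewer there is one more tool, called after "Call:" in YAML: its name, and indented under it one key for each argument. play_rows: Moves the arm, as the interface text tells. Its arguments: {"type":"object","properties":{"commands":{"type":"array","items":{"type":"array","items":{"type":"number"}}},"grip":{"type":"number"},"force":{"type":"number"}},"required":["commands"]}

```bash
mkdir -p pics; python3 - <<'E'
from workcell import sensors, optics, bot
import cv2
for n in("side","top"):
    cv2.imwrite(f"pics/{n}0.png",optics.read_camera(n)[:,:,::-1])
    print(n,{k:v.round(4).tolist() if hasattr(v,'round') else v for k,v in optics.camera_info(n).items()})
s=sensors.read_state();print(s);print(bot.grip_point_offset)
E
```

```text
side {'mtx': [[418.1368, 0.0, 284.7026], [0.0, 418.1368, 213.9389], [0.0, 0.0, 1.0]], 'R': [[0.9973, -0.0715, -0.0161], [-0.0652, -0.7649, -0.6409], [0.0336, 0.6402, -0.7675]], 't': [-0.5465, 0.1046, 1.4172]}
top {'mtx': [[386.2322, 0.0, 282.4767], [0.0, 386.2322, 203.5756], [0.0, 0.0, 1.0]], 'R': [[-0.0007, -0.9996, 0.0295], [-0.9921, -0.003, -0.1257], [0.1257, -0.0293, -0.9916]], 't': [-0.018, 0.551, 1.0447]}
{'time': 0.1, 'q': array([ 1.15409098e+00,  2.64665730e-01,  1.60524913e+00, -2.22103191e-05,
        1.27370743e+00, -3.68782832e-02]), 'joint_vel': array([-0.00054136, -0.0010786 , -0.00204274, -0.00128592,  0.00120913,
       -0.00200599]), 'joint_torque': array([ 5.39728317e-04, -5.16706753e+01, -3.68590593e+01,  1.26508877e-05,
        6.17367201e-03, -3.38587633e-06]), 'tool_pos': array([0.24998753, 0.62628315, 0.23008836]), 'tcp_rot': array([-0.59295836, -3.08468115,  0.00311357]), 'wrist_force': array([ 0.02444824, -0.6309361 , -0.51534766]), 'torque': array([ 0.0082507 ,  0.03804292, -0.01143008]), 'grip_force': 0.0, 'width': 1.0009445077484445}
-0.0187
```

View pics/side0.png

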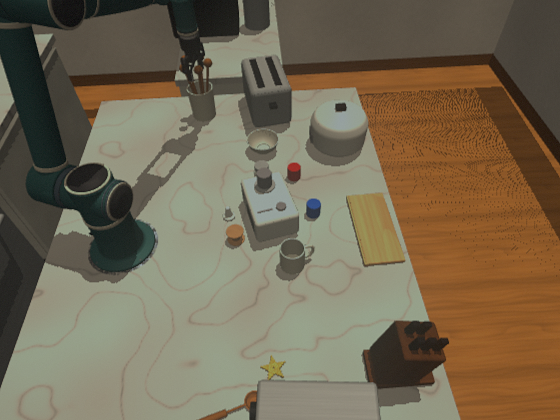

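View pics/top0.png

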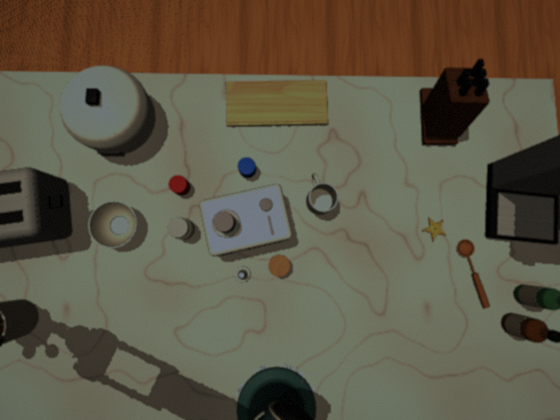

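The side view shows the pump at about (270,203) with a grey cap near (263,182). The top view shows the pump at (245,220), the cap near (224,222), the flat grey disc at (266,204), the jar at (181,228), and red and blue look-alikes at (179,185) and (247,167). The grey ribbed cylinder on the pump's +y half fits the description; I'll confirm it in an enlarged crop.

```bash
python3 - <<'E'
import cv2,numpy as np
a=cv2.imread("pics/side0.png")[145:245,220:330]; b=cv2.imread("pics/top0.png")[150:260,160:300]
a=cv2.resize(a,None,fx=4,fy=4,interpolation=2);b=cv2.resize(b,None,fx=4,fy=4,interpolation=2)
a=a[:, :]; a=cv2.copyMakeBorder(a,0,40,0,0,0)
c=np.hstack([cv2.resize(a,None,fx=.75,fy=.75),cv2.copyMakeBorder(cv2.resize(b,None,fx=.75,fy=.75),0,0,0,0,0)])if a.shape[0]==b.shape[0] else None
cv2.imwrite("pics/crop.png",np.clip(c*1.4,0,255).astype('uint8')); print(c.shape)
E
```

```text
(330, 750, 3)
```

View pics/crop.png

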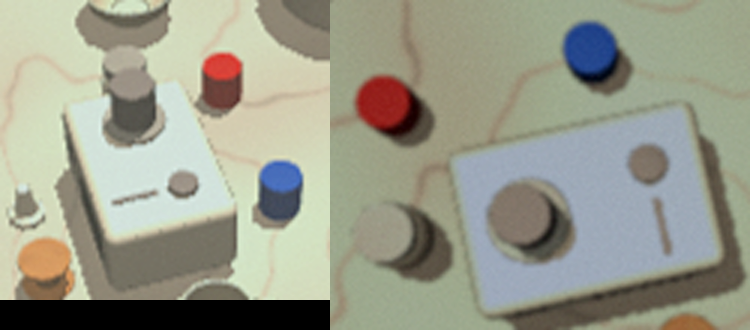

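```bash
cat >h.py <<'E'
from workcell import sensors, optics, bot
import cv2,numpy as np
from scipy.spatial.transform import Rotation as Ro
def P(n):
    c=optics.camera_info(n);return np.array(c["mtx"])@np.c_[c["R"],c["t"]]
def tri(s,t):
    X=cv2.triangulatePoints(P("side"),P("top"),np.array(s,float).reshape(2,1),np.array(t,float).reshape(2,1)).ravel();X=X[:3]/X[3]
    e=[];
    for n,p in(("side",s),("top",t)):
        u=P(n)@np.r_[X,1];e.append((u[:2]/u[2]-p).round(1))
    return X,e
def onz(n,p,z):
    M=P(n);H=M[:,[0,1,3]].copy();H[:,2]+=M[:,2]*z
    x=np.linalg.solve(H,[*p,1]);return x[:2]/x[2]
def go(target):  # shift in tool cm
    s=sensors.read_state();R=Ro.from_rotvec(s["tcp_rot"])
    return R.inv().apply(np.array(target)-s["tool_pos"])*100,R.as_matrix().round(3),s
E
python3 - <<'E'
from h import *
X,e=tri((264.3,172.7),(223.7,221));print("cap",X,e)
print("disc",tri((281,205.3),(266,204.3)))
c=np.array([onz("top",(160+(u-330)/3,150+v/3),.11) for u,v in((453,155),(688,103),(720,260),(485,312))]);print(c,c.mean(0))
d=c[0]-c[1];d=d/np.linalg.norm(d);print("pump y axis",d, "cap expected",c.mean(0)+.05*d)
print(go([X[0],X[1],.21]))
E
```

```text
cap [0.49160758 0.12865578 0.17236885] [array([-0.2,  0. ]), array([-0. , -0.3])]
disc (array([0.53913416, 0.02759462, 0.11907961]), [array([-0.2,  0. ]), array([-0. , -0.3])])
[[ 0.54585989  0.1955599 ]
 [ 0.59222474 -0.00696737]
 [ 0.45574231 -0.03445976]
 [ 0.41168372  0.16514293]] [0.50137767 0.07981892]
pump y axis [-0.22315824  0.97478223] cap expected [0.49021975 0.12855803]
(array([-40.88984147, -37.25389993,   2.08223682]), array([[-0.929,  0.371, -0.001],
       [ 0.371,  0.929, -0.002],
       [ 0.   , -0.002, -1.   ]]), {'time': 0.1, 'q': array([ 1.15409098e+00,  2.64665730e-01,  1.60524913e+00, -2.22103191e-05,
        1.27370743e+00, -3.68782832e-02]), 'joint_vel': array([-0.00054136, -0.0010786 , -0.00204274, -0.00128592,  0.00120913,
       -0.00200599]), 'joint_torque': array([ 5.39728317e-04, -5.16706753e+01, -3.68590593e+01,  1.26508877e-05,
        6.17367201e-03, -3.38587633e-06]), 'tool_pos': array([0.24998753, 0.62628315, 0.23008836]), 'tcp_rot': array([-0.59295836, -3.08468115,  0.00311357]), 'wrist_force': array([ 0.02444824, -0.6309361 , -0.51534766]), 'torque': array([ 0.0082507 ,  0.03804292, -0.01143008]), 'grip_force': 0.0, 'width': 1.0009445077484445})
```

The measured cap top, z 172 mm at (0.491, 0.129), matches the text and the pump-derived position.

Call:
play_rows:
  commands:
    - [-2.7, -2.5, 0, 0, 0, 0]
    - [-2.7, -2.5, 0, 0, 0, 0]
    - [-2.7, -2.5, 0, 0, 0, 0]
    - [-2.7, -2.5, 0, 0, 0, 0]
    - [-2.7, -2.5, 0, 0, 0, 0]
  grip: 0

```text
time: 0.52
tool_pos: [0.3293, 0.459, 0.2305]
tcp_rot: [-0.592, -3.085, 0.002]
wrist_force: [-0.2, -0.9, -0.0]
width: 1.006
grip_force: 0.0
```

Call:
play_rows:
  commands:
    - [-2.7, -2.5, 0, 0, 0, 0]
    - [-2.7, -2.5, 0, 0, 0, 0]
    - [-2.7, -2.5, 0, 0, 0, 0]
    - [-2.7, -2.5, 0, 0, 0, 0]
    - [-2.7, -2.5, 0, 0, 0, 0]

```text
time: 0.93
tool_pos: [0.4084, 0.2928, 0.2309]
tcp_rot: [-0.592, -3.085, 0.001]
wrist_force: [0.6, -0.4, -0.4]
width: 1.003
grip_force: 0.0
```

Call:
play_rows:
  commands:
    - [-2.7, -2.5, 0, 0, 0, 0]
    - [-2.7, -2.5, 0, 0, 0, 0]
    - [-2.7, -2.5, 0, 0, 0, 0]
    - [-2.7, -2.5, 0, 0, 0, 0]
    - [-2.7, -2.5, 0, 0, 0, 0]

```text
time: 1.35
tool_pos: [0.4874, 0.1266, 0.231]
tcp_rot: [-0.593, -3.085, 0.0]
wrist_force: [0.5, 0.3, -0.2]
width: 0.995
grip_force: 0.0
```

Call:
play_rows:
  commands:
    - [0, 0, 0, 0, 0, 0.12]
    - [0, 0, 0, 0, 0, 0.12]
    - [0, 0, 0, 0, 0, 0.12]
    - [0, 0, 0, 0, 0, 0.12]
    - [0, 0, 0, 0, 0, 0.12]

```text
time: 1.77
tool_pos: [0.487, 0.1281, 0.2307]
tcp_rot: [-1.487, -2.766, 0.001]
wrist_force: [-0.7, -0.3, 0.1]
width: 0.999
grip_force: 0.0
```

Call:
play_rows:
  commands:
    - [0, 0, 0, 0, 0, 0.12]
    - [0, 0, 0, 0, 0, 0.12]
    - [0, 0, 0, 0, 0, 0.06]
    - [0, 0, 0, 0, 0, 0]
    - [0, 0, 0, 0, 0, 0]

```text
time: 2.18
tool_pos: [0.487, 0.1284, 0.2309]
tcp_rot: [-1.873, -2.521, 0.001]
wrist_force: [-0.4, 0.4, 0.0]
width: 1.002
grip_force: 0.0
```

```bash
python3 - <<'E'
from h import *
g,R,s=go([.491,.1286,.131]);print(g,R,s["q"],s["time"],s["tool_pos"],s["joint_vel"].round(3),s["wrist_force"])
E
```

```text
[-0.09359532  0.39522325  9.98633502] [[-0.289  0.957 -0.001]
 [ 0.957  0.289 -0.   ]
 [ 0.    -0.001 -1.   ]] [ 2.08309924e-01 -6.26508995e-02  1.96238495e+00 -5.57258587e-05
  1.24268892e+00 -8.46047559e-02] 2.1833 [0.4870259  0.12837713 0.23086662] [-0.001 -0.003 -0.003  0.002  0.    -0.007] [-0.39892908  0.42923096  0.03390679]
```

Call:
play_rows:
  commands:
    - [-0.1, 0.4, 2.5, 0, 0, 0]
    - [0, 0, 2.5, 0, 0, 0]
    - [0, 0, 2, 0, 0, 0]
    - [0, 0, 1.5, 0, 0, 0]
    - [0, 0, 1, 0, 0, 0]

```text
time: 2.6
tool_pos: [0.49, 0.1284, 0.134]
tcp_rot: [-1.872, -2.52, 0.004]
wrist_force: [-0.2, -0.1, 1.0]
width: 1.001
grip_force: 0.0
```

Call:
play_rows:
  commands:
    - [0, 0, 0.8, 0, 0, 0]
    - [0, 0, 0, 0, 0, 0]
    - [0, 0, 0, 0, 0, 0]

```text
time: 2.85
tool_pos: [0.4917, 0.1287, 0.1285]
tcp_rot: [1.875, 2.521, 0.0]
wrist_force: [0.4, 0.2, 0.2]
width: 0.995
grip_force: 0.0
```

```bash
python3 - <<'E'
from h import *
cv2.imwrite("pics/a.png",np.hstack([cv2.resize(optics.read_camera(n)[y:y+100,x:x+100,::-1],None,fx=4,fy=4,interpolation=2) for n,x,y in(("side",215,130),("top",175,170))]))
E
```

```text
(no output)
```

View pics/a.png

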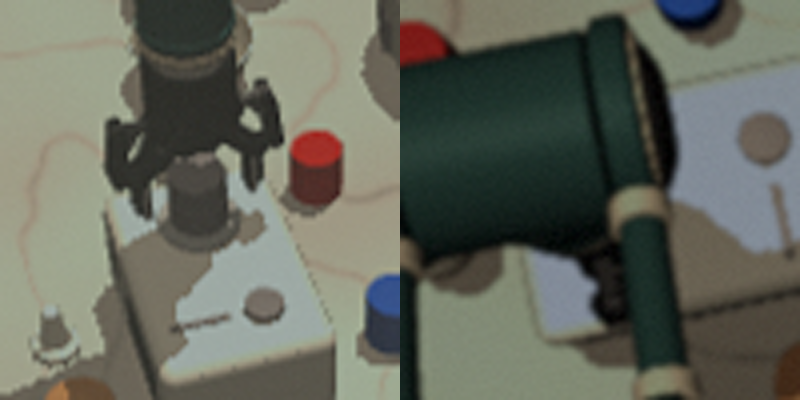

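The side crop shows the cap at about (197,195), centred between the open fingers at (140,200) and (252,170). I'll close the gripper.

Call:
play_rows:
  commands:
    - [0, 0, 0, 0, 0, 0]
    - [0, 0, 0, 0, 0, 0]
    - [0, 0, 0, 0, 0, 0]
    - [0, 0, 0, 0, 0, 0]
    - [0, 0, 0, 0, 0, 0]
  grip: 1
  force: 60

```text
time: 3.37
tool_pos: [0.4922, 0.1288, 0.1293]
tcp_rot: [1.875, 2.519, 0.002]
wrist_force: [-0.7, -0.9, 4.6]
width: 0.567
grip_force: 61.9
```

Call:
play_rows:
  commands:
    - [0, 0, 0, 0, 0, 0]
    - [0, 0, 0, 0, 0, 0]
    - [0, 0, 0, 0, 0, 0]
    - [0, 0, 0, 0, 0, 0]
    - [0, 0, 0, 0, 0, 0]

```text
time: 3.78
tool_pos: [0.4922, 0.1288, 0.1292]
tcp_rot: [1.875, 2.519, 0.002]
wrist_force: [-0.7, -0.5, 5.2]
width: 0.571
grip_force: 61.9
```

```bash
python3 - <<'E'
from h import *
s=sensors.read_state();print(s["torque"],s["wrist_force"],s["q"],s["width"],s["grip_force"])
E
```

```text
[-0.02394528  0.12382899  0.03465699] [-0.6536467  -0.51807904  5.17349696] [ 2.07003712e-01  3.75904403e-02  2.06126606e+00 -3.27233644e-05
  1.04109909e+00 -8.39944023e-02] 0.5712661184693366 61.88372848788276
```

Call:
play_rows:
  commands:
    - [0, 0, 0, 0, 0, 0.05]
    - [0, 0, 0, 0, 0, 0.05]
    - [0, 0, 0, 0, 0, 0.05]
    - [0, 0, 0, 0, 0, 0.05]

```text
time: 4.12
tool_pos: [0.4922, 0.1288, 0.1292]
tcp_rot: [2.12, 2.317, 0.002]
wrist_force: [-0.2, -0.2, 5.6]
width: 0.572
grip_force: 61.9
```

```bash
python3 - <<'E'
from h import *
s=sensors.read_state();print(s["torque"],s["wrist_force"],s["q"])
E
```

```text
[-0.0054619   0.11251269  0.01429979] [-0.23780395 -0.21202368  5.55363168] [ 2.07062375e-01  3.75573291e-02  2.06129320e+00 -2.51172608e-05
  1.04109353e+00  1.18401681e-01]
```

Call:
play_rows:
  commands:
    - [0, 0, 0, 0, 0, 0.05]
    - [0, 0, 0, 0, 0, 0.05]
    - [0, 0, 0, 0, 0, 0.05]

```text
time: 4.37
tool_pos: [0.4922, 0.1288, 0.1293]
tcp_rot: [2.288, 2.152, 0.002]
wrist_force: [-0.8, -0.1, 5.4]
width: 0.571
grip_force: 61.9
```

```bash
python3 - <<'E'
from h import *
s=sensors.read_state();print(s["torque"],s["wrist_force"],s["q"])
E
```

```text
[0.00595851 0.14213015 0.02884971] [-0.82987908 -0.09832373  5.35246923] [ 2.07040519e-01  3.75521376e-02  2.06128211e+00 -4.84859866e-05
  1.04112671e+00  2.68371614e-01]
```

Call:
play_rows:
  commands:
    - [0, 0, 0, 0, 0, 0.05]
    - [0, 0, 0, 0, 0, 0.05]
    - [0, 0, 0, 0, 0, 0.05]

```text
time: 4.62
tool_pos: [0.4918, 0.1287, 0.1293]
tcp_rot: [2.443, 1.975, 0.001]
wrist_force: [-2.3, -0.4, 7.0]
width: 0.575
grip_force: 61.9
```

```bash
python3 - <<'E'
from h import *
s=sensors.read_state();print(s["torque"],s["wrist_force"],s["q"])
E
```

```text
[-0.12090419  0.26271592  0.07148935] [-2.27758073 -0.43713064  6.99766185] [ 2.07033157e-01  3.73959768e-02  2.06145535e+00 -2.47955375e-04
  1.04208766e+00  4.18305536e-01]
```

Call:
play_rows:
  commands:
    - [0, 0, 0, 0, 0, 0.05]
    - [0, 0, 0, 0, 0, 0.05]

```text
time: 4.78
tool_pos: [0.4915, 0.1287, 0.1292]
tcp_rot: [2.539, 1.85, 0.0]
wrist_force: [-3.2, -0.8, 7.0]
width: 0.569
grip_force: 62.0
```

```bash
python3 - <<'E'
from h import *
s=sensors.read_state();print(s["torque"],s["wrist_force"],s["q"],s["joint_torque"].round(2))
E
```

```text
[-0.03913535  0.47034278  0.08171099] [-3.15329204 -0.78096515  6.96002435] [ 2.07040660e-01  3.73035580e-02  2.06157889e+00 -1.27309393e-04
  1.04261034e+00  5.18315015e-01] [ -0.21 -31.65 -31.25   0.    -0.98  -0.55]
```

Call:
play_rows:
  commands:
    - [0, 0, 0, 0, 0, 0.05]
    - [0, 0, 0, 0, 0, 0.05]

```text
time: 4.95
tool_pos: [0.4912, 0.1288, 0.1292]
tcp_rot: [-2.628, -1.721, 0.001]
wrist_force: [-3.8, 0.1, 8.8]
width: 0.572
grip_force: 62.1
```

```bash
python3 - <<'E'
from h import *
s=sensors.read_state();print(s["torque"],s["wrist_force"],s["q"],s["joint_torque"].round(3))
E
```

```text
[-0.07556195  0.63151451  0.1207137 ] [-3.81483078  0.07321755  8.75158494] [2.07177307e-01 3.71780514e-02 2.06169566e+00 2.63701080e-04
 1.04320526e+00 6.18255475e-01] [ -0.596 -31.308 -31.418  -0.165  -1.295  -0.522]
```

Call:
play_rows:
  commands:
    - [0, 0, 0, 0, 0, -0.05]
    - [0, 0, 0, 0, 0, -0.05]

```text
time: 5.12
tool_pos: [0.4915, 0.1289, 0.1292]
tcp_rot: [-2.535, -1.856, -0.001]
wrist_force: [-2.8, -0.2, 8.4]
width: 0.573
grip_force: 62.2
```

```bash
python3 - <<'E'
from h import *
s=sensors.read_state();print(s["torque"],s["wrist_force"],s["q"],s["joint_torque"].round(3))
E
```

```text
[-0.03520934  0.33935305 -0.0738293 ] [-2.80497874 -0.22967197  8.41910881] [2.07139813e-01 3.72580595e-02 2.06166388e+00 3.95570539e-04
 1.04241073e+00 5.13953301e-01] [ -0.206 -31.932 -31.151  -0.139  -0.752   0.681]
```

Call:
play_rows:
  commands:
    - [0, 0, 0, 0, 0, -0.05]
    - [0, 0, 0, 0, 0, -0.05]

```text
time: 5.28
tool_pos: [0.4918, 0.1289, 0.1293]
tcp_rot: [2.439, 1.98, 0.001]
wrist_force: [-1.7, 0.0, 6.9]
width: 0.574
grip_force: 62.2
```

```bash
python3 - <<'E'
from h import *
s=sensors.read_state();print(s["torque"],s["wrist_force"],s["q"],s["joint_torque"].round(3))
E
```

```text
[-0.06183337  0.25654361 -0.0565229 ] [-1.66856044  0.01494708  6.85213176] [2.07101209e-01 3.73147886e-02 2.06150231e+00 3.25643738e-04
 1.04201220e+00 4.13600301e-01] [ -0.237 -32.148 -31.034  -0.159  -0.546   0.579]
```

Turning is smooth past 40° with no torque rise, so no stop has been met. I'll continue towards 80°.

Call:
play_rows:
  commands:
    - [0, 0, 0, 0, 0, 0.06]
    - [0, 0, 0, 0, 0, 0.06]
    - [0, 0, 0, 0, 0, 0.06]
    - [0, 0, 0, 0, 0, 0.06]
    - [0, 0, 0, 0, 0, 0.06]

```text
time: 5.7
tool_pos: [0.4909, 0.1288, 0.1292]
tcp_rot: [-2.711, -1.587, 0.002]
wrist_force: [-4.8, -1.3, 10.1]
width: 0.569
grip_force: 62.2
```

Call:
play_rows:
  commands:
    - [0, 0, 0, 0, 0, 0.06]
    - [0, 0, 0, 0, 0, 0.06]
    - [0, 0, 0, 0, 0, 0.06]
    - [0, 0, 0, 0, 0, 0.06]
    - [0, 0, 0, 0, 0, 0.06]

```text
time: 6.12
tool_pos: [0.4902, 0.129, 0.1293]
tcp_rot: [-2.917, -1.163, 0.004]
wrist_force: [-8.0, 0.3, 11.3]
width: 0.573
grip_force: 62.3
```

Call:
play_rows:
  commands:
    - [0, 0, 0, 0, 0, 0.06]
    - [0, 0, 0, 0, 0, 0.06]
    - [0, 0, 0, 0, 0, 0.06]
    - [0, 0, 0, 0, 0, 0.06]
    - [0, 0, 0, 0, 0, 0.06]

```text
time: 6.53
tool_pos: [0.4896, 0.1294, 0.1293]
tcp_rot: [-3.057, -0.714, 0.006]
wrist_force: [-9.2, 2.2, 13.1]
width: 0.569
grip_force: 62.4
```

```bash
python3 - <<'E'
from h import *
s=sensors.read_state();print(s["torque"],s["wrist_force"],s["q"],s["joint_torque"].round(3))
E
```

```text
[0.38033989 1.42523771 0.20629685] [-9.23785776  2.1596868  13.07784446] [0.20789913 0.03647702 2.06237828 0.00219852 1.0465134  1.31855055] [ -2.564 -29.639 -32.213  -1.12   -2.802  -0.562]
```

Call:
play_rows:
  commands:
    - [0, 0, -0.2, 0, 0, 0]
    - [0, 0, -0.2, 0, 0, 0]
    - [0, 0, -0.2, 0, 0, 0]

```text
time: 6.78
tool_pos: [0.4893, 0.1292, 0.1328]
tcp_rot: [-3.056, -0.719, 0.007]
wrist_force: [-4.3, 5.2, -4.2]
width: 0.577
grip_force: 62.4
```

Call:
play_rows:
  commands:
    - [0, 0, -0.2, 0, 0, 0]
    - [0, 0, -0.2, 0, 0, 0]
    - [0, 0, 0, 0, 0, 0]

```text
time: 7.03
tool_pos: [0.4894, 0.1292, 0.137]
tcp_rot: [-3.056, -0.718, 0.007]
wrist_force: [-5.3, 3.3, -2.1]
width: 0.574
grip_force: 62.4
```

```bash
python3 - <<'E'
from h import *
s=sensors.read_state();print(s["torque"],s["wrist_force"],s["width"])
cv2.imwrite("pics/b.png",np.clip(1.5*cv2.resize(optics.read_camera("side")[130:230,215:315,::-1],None,fx=6,fy=6,interpolation=2),0,255))
E
```

```text
[0.72041911 0.78767712 0.03793754] [-5.32800204  3.31969563 -2.051964  ] 0.5737226221669227[ WARN:0@1.087] global loadsave.cpp:1063 imwrite_ Unsupported depth image for selected encoder is fallbacked to CV_8U.
```

View pics/b.png

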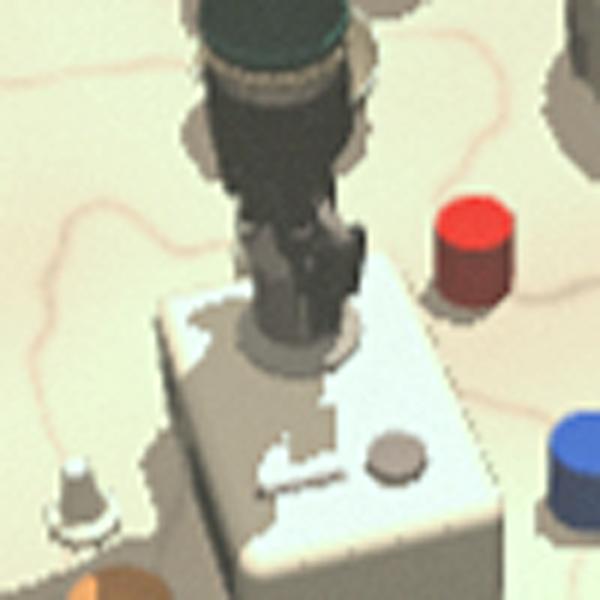

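The side crop shows the fingers around the cap at about (300,290). A 7.7 mm rise at only about 2 N, with no slip, means the cap is free of its ledges, so I'll keep lifting.

Call:
play_rows:
  commands:
    - [0, 0, -0.6, 0, 0, 0]
    - [0, 0, -0.8, 0, 0, 0]
    - [0, 0, -0.8, 0, 0, 0]
    - [0, 0, -0.8, 0, 0, 0]
    - [0, 0, -0.8, 0, 0, 0]

```text
time: 7.5
tool_pos: [0.4923, 0.1283, 0.1775]
tcp_rot: [3.057, 0.719, 0.002]
wrist_force: [0.2, -0.1, -0.8]
width: 0.571
grip_force: 62.6
```

Call:
play_rows:
  commands:
    - [0, 0, -0.8, 0, 0, 0]
    - [0, 0, -1, 0, 0, 0]
    - [0, 0, -1, 0, 0, 0]
    - [0, 0, -1, 0, 0, 0]
    - [0, 0, -0.6, 0, 0, 0]

```text
time: 7.92
tool_pos: [0.4923, 0.1287, 0.2223]
tcp_rot: [3.058, 0.719, 0.004]
wrist_force: [0.7, -1.0, -1.2]
width: 0.569
grip_force: 62.6
```

Call:
play_rows:
  commands:
    - [0, 0, -0.4, 0, 0, 0]
    - [0, 0, -0.2, 0, 0, 0]
    - [0, 0, 0, 0, 0, 0]
    - [0, 0, 0, 0, 0, 0]
    - [0, 0, 0, 0, 0, 0]

```text
time: 8.33
tool_pos: [0.491, 0.1286, 0.2256]
tcp_rot: [3.058, 0.719, -0.002]
wrist_force: [-0.9, 0.0, -1.0]
width: 0.572
grip_force: 62.6
```

```bash
python3 - <<'E'
from h import *
s=sensors.read_state();print(s["torque"],s["wrist_force"],s["width"],s["grip_force"],s["joint_vel"].round(3))
cv2.imwrite("pics/c.png",np.clip(1.5*cv2.resize(optics.read_camera("side")[130:230,215:315,::-1],None,fx=6,fy=6,interpolation=2),0,255).astype('uint8'))
E
```

```text
[-0.0523816   0.07133451  0.03528467] [-0.90047838  0.02706115 -1.03564459] 0.5719700488855048 62.55115607986227 [ 0.001  0.002  0.001 -0.003 -0.     0.   ]
```

View pics/c.png

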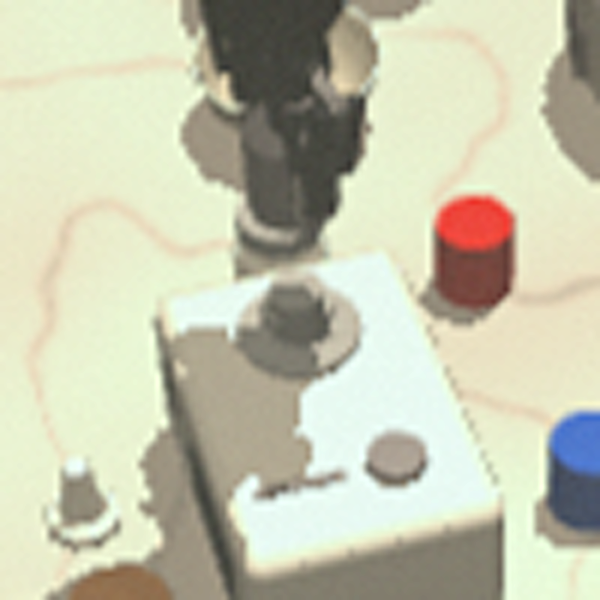

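The cap is in the gripper at about (275,190). The bare nozzle is at (295,310), roughly 68 mm below the cap's rim, and everything is still and level.

```bash
python3 -c "
from workcell import order
print(order.finish_job())"
```

```text
the job is handed in; nothing more can be done
None
```

The cap came off after about 80° clockwise (seen from above), with no stop met, and I handed the job in with it held still and level about 68 mm above the nozzle; no verdict came back.

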